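# Sort the sweepings in the dustpan

## Task

The dustpan holds what was swept together after mending the garden hoses: pick the hose couplings out of it and put them away by colour, the orange ones in the orange bin and the blue one in the blue bin. Then take the dustpan, tip the black pipe offcuts left in it into the grey tub, and set the empty dustpan back down flat on the bench. Leave everything else on the bench where it is.

Things in the scene. Friction and masses are not known exactly. Their poses are not given: they have to be found in the camera images.
- dustpan: metal dustpan, loose, flat on the bench at the start, 0.24 to 0.42 kg; pan 178 mm (x) by 224 mm (y), sheet 3 mm. Origin: centre of the pan's underside. x runs from mouth to handle, z up. Back wall (x = 89 mm) 45 mm high; side walls (y = +-112) rise from 12 mm at the mouth to 45 at the back. At the start x is within 0.3 rad of world x (handle away from robot)
- dustpan_grip (a point): middle of the dustpan's black handle, at x = 145, y = 0, z = 42 mm from the dustpan's origin; same axes. The handle is a straight level bar along x from x = 89 to 207 mm, 24 mm wide (y), 22 mm high, with 31 mm free under it; it can be gripped firmly from above across its width to carry and tip the pan
- dustpan_lip (a point): middle of the dustpan's mouth, at x = -89, z = 3 mm from the dustpan's origin; same axes. The mouth is fully open: no lip, the 3 mm floor sheet just ends there. The pipe offcuts slide or roll out over it when the pan is tipped mouth-down by 40 to 50 degrees
- orange_coupling_1_mid (a point): orange plastic hose coupling lying in the dustpan (long axis within 0.5 rad of the dustpan's y at the start, 30 mm free beside the middle of both long sides): two octagonal orange nuts, 28 mm across flats, on a grey waist; 44 mm long, 30 g. Point: the very centre of the coupling, 14 mm above what it lies on; its x axis is the coupling's long axis, and at the start its z is up
- orange_coupling_2_mid (a point): orange plastic hose coupling lying in the dustpan (long axis within 0.5 rad of the dustpan's y at the start, 30 mm free beside the middle of both long sides): two octagonal orange nuts, 28 mm across flats, on a grey waist; 44 mm long, 30 g. Point: the very centre of the coupling, 14 mm above what it lies on; its x axis is the coupling's long axis, and at the start its z is up
- blue_coupling_mid (a point): blue plastic hose coupling lying in the dustpan (long axis within 0.5 rad of the dustpan's y at the start, 30 mm free beside the middle of both long sides): two octagonal blue nuts, 28 mm across flats, on a grey waist; 44 mm long, 30 g. Point: the very centre of the coupling, 14 mm above what it lies on; its x axis is the coupling's long axis, and at the start its z is up
- offcut_1_mid (a point): offcut of black plastic pipe, 25 mm diameter, 38 mm long, 20 g, lying in the dustpan, rubbish. Point: its very centre; x axis along the pipe; at the start on the dustpan's floor within 0.5 rad of the dustpan's y axis
- offcut_2_mid (a point): offcut of black plastic pipe, 25 mm diameter, 44 mm long, 20 g, lying in the dustpan, rubbish. Point: its very centre; x axis along the pipe; at the start on the dustpan's floor within 0.5 rad of the dustpan's y axis
- offcut_3_mid (a point): offcut of black plastic pipe, 25 mm diameter, 34 mm long, 20 g, lying in the dustpan, rubbish. Point: its very centre; x axis along the pipe; at the start on the dustpan's floor within 0.5 rad of the dustpan's y axis
- orange_bin: orange open-topped plastic stock bin standing on the bench, does not move; outside 118 mm (x) by 112 mm (y), walls and floor 3 mm, rim 70 mm high, except along the +x side (the picking front), where wall is only 40 mm high and the side walls slope down to it over the last 30 mm. Origin: centre of the underside; z up
- blue_bin: blue open-topped plastic stock bin standing on the bench, does not move; outside 118 mm (x) by 112 mm (y), walls and floor 3 mm, rim 70 mm high, except along the +x side (the picking front), where wall is only 40 mm high and the side walls slope down to it over the last 30 mm. Origin: centre of the underside; z up
- tub: grey open rectangular plastic rubbish tub standing on the bench, does not move; outside 225 mm (x) by 275 mm (y), 85 mm high, walls and floor 4 mm. Origin: centre of the underside; its x axis points roughly away from the robot base, z up
- bench_brush: leave alone: bench hand brush, 260 mm long, wooden, dark bristles down, 46 mm high
- screwdriver: leave alone: screwdriver with red handle, 200 mm long, lying
- wrench: leave alone: steel wrench, 160 mm long, lying
- grease_jar: leave alone: jar with red lid, 64 mm diameter, 75 mm high, standing
- spray_nozzle: leave alone: yellow hose spray nozzle with black handle, about 140 mm long, 36 mm high, lying
- tape_measure: leave alone: yellow and black tape measure, 66 x 40 mm, 60 mm high
- kindling_stick: leave alone: split stick of firewood, 190 x 45 mm, 43 mm high

How it is judged:
By the outcome, as a careful person would: the job done as asked, in the order asked, and still so for the second after the job is handed in, with the robot touching nothing.
It also fails if it takes over 72 s, if anything falls off the work surface, if the arm or the gripper's body presses on something with over 40 N, if the wrist force passes 120 N, or if a joint passes its speed limit or range.

## Robot

A 6-joint arm with a two-finger parallel gripper is mounted at the origin on the work surface. World frame = base frame: x ahead of the robot, y to its left, z up, the work surface at z = 0. Lengths are in mm, angles in degrees, forces in N, time in s.
With the tool pointing down it reaches from about 300 to 850 mm from the base axis. Payload 4.2 kg.
Tool frame: the origin (TCP) lies midway between the tips of the shut fingers; the grasp point (between the pads) lies 19 mm behind it (env.tcp_to_grasp is the distance from the TCP to the grasp point, in mm); z points along the fingers, x is the direction in which the jaws open and shut, and the axes are right-handed (so a half turn about z gives the same grasp; the last joint's range is limited). The gripper opens to 91 mm and grips with 3 to 60 N. Pads are 32 mm wide; open, the fingers measure 118 mm over their backs; the gripper's body (76 mm by 178 mm) begins 60 mm behind the grasp point.
Start: joints at [65.317, 18.312, 89.639, -0, 72.044, -1.146], TCP at [229.626, 527.176, 213.976] pointing down, gripper open.
Joint ranges: [-177.97, 177.97], [-48.28, 115.42], [12.27, 149.76], [-77.06, 257.06], [2.81, 150.46], [-146.56, 146.56]. Speed limits (degrees/s): [147.25, 147.25, 180, 180, 180, 180].

## Interface

Orientations are given as [roll, pitch, yaw] about the fixed x, y, z axes, in that order (R = Rz(yaw) Ry(pitch) Rx(roll)).
In Python, from workcell import env gives the robot as it stands.
- The arm moves only by the tool drive_tool, never from a script. Its argument "motion" is a list of rows, each a list of 2 entries, a list of its own where there are three numbers: the shift along the world's x, y, z in m, then the turn, a rotation vector about the world's x, y, z in rad. In form: [[[dx, dy, dz], [wx, wy, wz]], ...]. A call has exactly 10 rows; each row shifts and turns the commanded pose from where the row before left it; what a row does not reach is not made up. A row lasts 1/12 s, in which the tool goes at most 41.7 mm and 7.16 degrees, less where a joint would pass 70% of its speed; a pose out of reach is approached as far as the arm can. A call is refused whole if a number of a shift passes 0.0417 or a number of a turn 0.125, either way. A call with a gripper value outside its range is refused whole. "claw" is the opening, from 0 (shut) to 1 (fully open), set as the call begins (left out, the last holds). The fingers move at their own pace and stop on an object; "force" is the grip in N (left out, the last holds). Time passes only in rows, so rows that do not move let the fingers close, or fill a call up. It gives the time, the measured TCP pose, the force and the opening at its end, in the units of the state.
- env.state(): the state, without advancing time (a new reading comes with each control period).
- env.grab_frame(name): name is "side" or "top"; returns the picture (400x640x3 uint8, red, green, blue); there is no depth.
- env.camera_params(name): a dict with "fov_y" (degrees; the focal length in pixels is half the picture's height over the tangent of half this angle, whatever the lens; pixels are square), "cx", "cy" (the principal point, pixels), "k1" (the pictures are not rectified: a ray, as slopes to the right and down, at radius r is drawn at 1 + k1 r^2 times it, then the intrinsics apply), "pose" (4x4, takes a point from camera to world coordinates). Camera axes: x right, y down, z forward; pixel columns grow to the right and rows downward; lengths in mm; the calibration is good to about 2 mm. A picture is of the moment at which its call begins. camera_params takes no time and is no camera call.
- env.job_done(): hands the job in, once; it reports no verdict.
The state is a dict: "time_s": time; "qpos": joint angles; "qvel": joint speeds; "effort": joint torques, N m; "ee_pos": TCP position; "ee_rot": TCP orientation; "force": force on the tool from outside, world axes, zero at the start; "torque": the same for the moment, N m; "gripper_width": finger opening in mm.
Only numpy, scipy, OpenCV 4.12 (cv2) and the standard library are available. Lean on these libraries where they do the work, as an engineer would, in place of code of your own. Each camera call takes 0.05 s, during which the arm holds its last target.

## Working session

There is one attempt and no reset: what is moved stays moved. The work goes in short steps, Python scripts to look and compute and a tool call to move; the robot and the scene stay as the last step left them, time stands still between calls to the robot, and variables do not carry over. Pictures are saved under pics/ and viewed, and the job is handed in when it is done.

Besides the shell and the picture viewer there is one more tool, called in YAML: its name, and indented under it one key for each argument. drive_tool: Moves the arm, as the interface text tells. Its arguments: {"type":"object","properties":{"motion":{"type":"array","items":{"type":"array"}},"claw":{"type":"number"},"force":{"type":"number"}},"required":["motion"]}

```bash
mkdir -p pics; ls
python3 - <<'E'
from workcell import env
import cv2
for n in("top","side"):
    im=env.grab_frame(n); cv2.imwrite(f"pics/{n}0.png",im[:,:,::-1]); print(n,env.camera_params(n))
print(env.state(), env.tcp_to_grasp)
E
```

```text
pics
top {'fov_y': 57.865799606874965, 'cx': 317.28318796119135, 'cy': 199.74010447228596, 'k1': -0.02639452312845708, 'pose': array([[-2.19108290e-02, -9.95127021e-01,  9.61359847e-02,
         4.85788288e+02],
       [-9.99674855e-01,  2.30618716e-02,  1.08782035e-02,
        -1.69915749e+01],
       [-1.30422699e-02, -9.58663761e-02, -9.95308765e-01,
         1.19966215e+03],
       [ 0.00000000e+00,  0.00000000e+00,  0.00000000e+00,
         1.00000000e+00]])}
side {'fov_y': 57.575992984106506, 'cx': 315.7202333874512, 'cy': 203.99804797925128, 'k1': -0.008453670034306988, 'pose': array([[ 9.16767343e-01, -2.79731218e-01,  2.85110651e-01,
         2.40689815e+02],
       [-3.99418773e-01, -6.39345424e-01,  6.57040388e-01,
        -8.68134896e+02],
       [-1.51051810e-03, -7.16231718e-01, -6.97860906e-01,
         9.46062166e+02],
       [ 0.00000000e+00,  0.00000000e+00,  0.00000000e+00,
         1.00000000e+00]])}
{'time_s': 0.1, 'qpos': array([ 6.53181071e+01,  1.83475249e+01,  8.96969017e+01, -1.43013182e-03,
        7.20444204e+01, -1.14690221e+00]), 'qvel': array([-0.07587525, -0.04587433, -0.1234073 ,  0.07165494,  0.04265418,
       -0.08266219]), 'effort': array([ 7.52868600e-04, -4.13332558e+01, -2.32507360e+01,  7.27550103e-02,
        4.22957540e-02, -7.57035787e-05]), 'ee_pos': array([229.43706922, 526.76805564, 213.22593702]), 'ee_rot': array([-1.79999581e+02,  8.88563862e-02,  6.64654516e+01]), 'force': array([ 0.30224105,  0.06569339, -0.12048399]), 'torque': array([0.03933753, 0.02484284, 0.03118255]), 'gripper_width': 91.45967618997551} 18.8
```

View pics/top0.png

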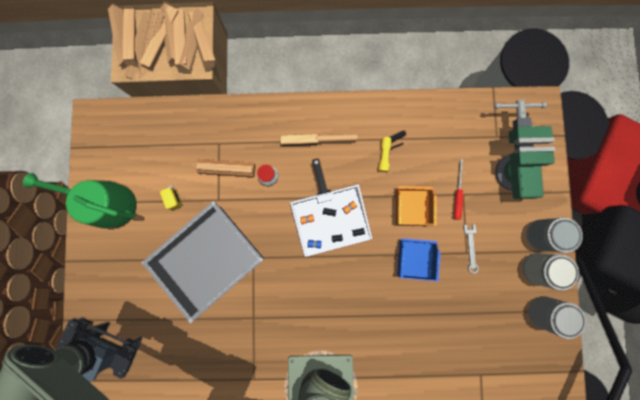

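View pics/side0.png

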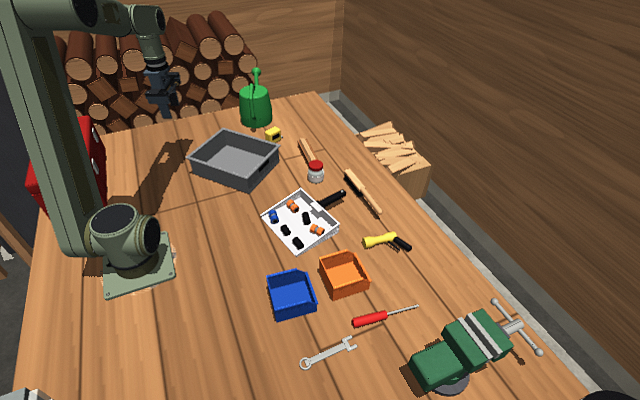

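The top view shows the pan at about (331,220) with its handle pointing up. The orange bin is at (415,206), the blue bin at (418,260) and the tub at (204,262). I'll measure these next.

```bash
cat > h.py <<'E'
import numpy as np,cv2
from workcell import env
def K(n):
    p=env.camera_params(n); f=200/np.tan(np.radians(p['fov_y']/2)); return p,f
def ray(n,uv):
    p,f=K(n); d=np.array([(uv[0]-p['cx'])/f,(uv[1]-p['cy'])/f]); s=d.copy()
    for _ in range(20): s=d/(1+p['k1']*(s@s))
    T=p['pose']; return T[:3,3],T[:3,:3]@np.array([s[0],s[1],1])
def pt(n,uv,z):
    o,d=ray(n,uv); return o+d*(z-o[2])/d[2]
def proj(n,X):
    p,f=K(n);T=p['pose'];c=T[:3,:3].T@(np.array(X)-T[:3,3]);s=c[:2]/c[2];s=s*(1+p['k1']*(s@s));return s*f+[p['cx'],p['cy']]
def tri(a,b):
    o1,d1=ray("top",a);o2,d2=ray("side",b)
    A=np.stack([d1,-d2],1);t=np.linalg.lstsq(A,o2-o1,rcond=None)[0];P,Q=o1+d1*t[0],o2+d2*t[1];return (P+Q)/2,np.linalg.norm(P-Q)
def blobs(im,m,amin=15):
    n,l,s,c=cv2.connectedComponentsWithStats(m.astype(np.uint8))
    out=[]
    for i in range(1,n):
        if s[i,4]>=amin:
            cs,_=cv2.findContours((l==i).astype(np.uint8),cv2.RETR_EXTERNAL,cv2.CHAIN_APPROX_NONE)
            out.append((c[i],s[i,4],cv2.minAreaRect(cs[0]),cs[0]))
    return out
def masks(im):
    h=cv2.cvtColor(im,cv2.COLOR_RGB2HSV).astype(int);H,S,V=h[...,0],h[...,1],h[...,2]
    return dict(orange=(H>5)&(H<20)&(S>190)&(V>130),blue=(H>100)&(H<125)&(S>150)&(V>60),black=(V<50),white=(S<40)&(V>170))
E
python3 - <<'E'
from h import *
for n in("top","side"):
    im=cv2.imread(f"pics/{n}0.png")[:,:,::-1].copy()
    x0,y0,w,hh=(270,140,180,150) if n=="top" else (250,170,130,160)
    cv2.imwrite(f"pics/{n}0z.png",cv2.resize(im[y0:y0+hh,x0:x0+w,::-1],None,fx=4 if n=="top" else 3.7,fy=4 if n=="top" else 3.7,interpolation=cv2.INTER_CUBIC))
    for k,m in masks(im).items():
        for c,a,r,_ in blobs(im,m):
            if x0<c[0]<x0+w and y0<c[1]<y0+hh: print(n,k,c.round(1),a,[np.round(v,1) for v in r],pt(n,c,17 if a<400 else 50).round(0)[:2])
E
```

```text
top blue [310.1 243.4] 19 [array([310.5, 243.5]), array([5., 3.]), np.float64(90.0)] [458.  22.]
top blue [418.3 259.5] 1412 [array([418.6, 259.1]), array([39.1, 37.3]), np.float64(4.1)] [ 401. -317.]
top blue [318. 244.] 15 [array([318., 244.]), array([4., 2.]), np.float64(90.0)] [456.  -3.]
top white [330.5 219.7] 3355 [array([331.2, 219.9]), array([57.2, 71.4]), np.float64(74.9)] [532. -45.]
side orange [289.8 202.5] 18 [array([290.1, 202.3]), array([3.8, 7. ]), np.float64(71.6)] [536.  52.]
side orange [293.3 207.3] 18 [array([293.5, 207.2]), array([4.1, 6.6]), np.float64(38.7)] [539.  23.]
side orange [313.  227.4] 20 [array([312.9, 227.2]), array([3.6, 6.7]), np.float64(26.6)] [566. -95.]
side orange [319.6 230.4] 20 [array([319.7, 230.3]), array([4.3, 6.3]), np.float64(31.0)] [ 581. -117.]
side orange [344.5 274. ] 822 [array([345.6, 272.5]), array([44.9, 41.1]), np.float64(72.0)] [ 566. -330.]
side blue [272.9 215.3] 62 [array([273.1, 216.2]), array([13.2,  7.3]), np.float64(74.1)] [458.  15.]
side blue [290.8 294. ] 1912 [array([292.1, 293.1]), array([47.3, 44.4]), np.float6
[... 152 characters left out ...]
189 [array([332. , 198.8]), array([ 8.4, 29.2]), np.float64(65.6)] [685.  10.]
side black [305.7 218.2] 75 [array([305.5, 218. ]), array([12.4,  6.5]), np.float64(74.1)] [560. -45.]
side black [285. 230.] 67 [array([285. , 230.2]), array([10.8,  6.4]), np.float64(56.3)] [474. -68.]
side black [297.6 242.9] 82 [array([297.5, 243. ]), array([12. ,  6.9]), np.float64(50.2)] [ 492. -138.]
side black [309.3 289.9] 30 [array([309.3, 289.7]), array([24.4,  1.5]), np.float64(70.8)] [ 458. -318.]
side white [316.8 172.4] 36 [array([315.6, 171.9]), array([ 4.8, 14.9]), np.float64(85.9)] [697. 172.]
side white [297.9 222.6] 1784 [array([299.4, 219.1]), array([54.3, 59.5]), np.float64(54.1)] [516. -83.]
```

```bash
sleep 1; ls pics
```

```text
side0.png
side0z.png
top0.png
top0z.png
```

View pics/top0z.png

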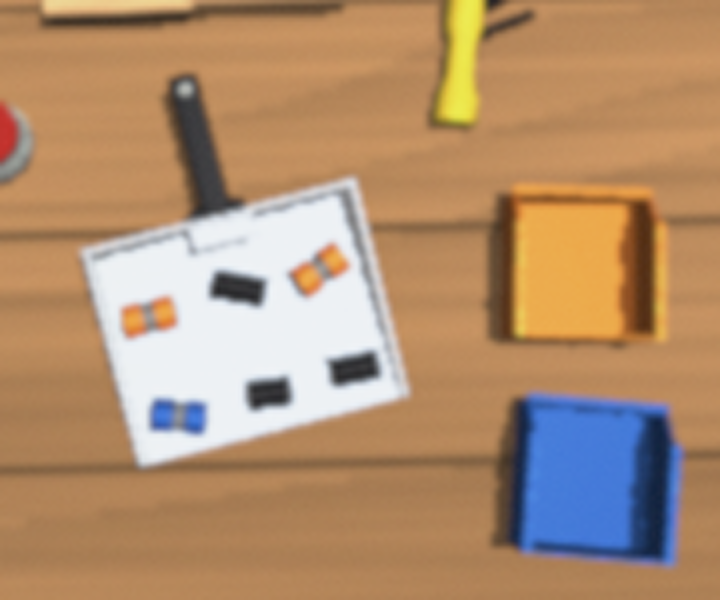

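View pics/side0z.png

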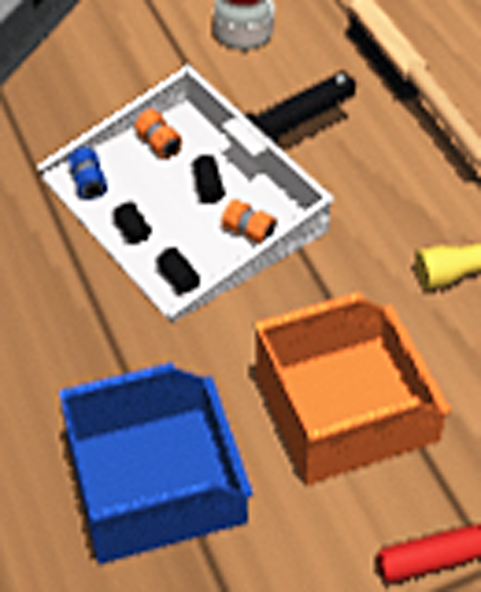

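Run:
```python
from h import *
im=cv2.imread("pics/top0.png")[:,:,::-1].copy()
h=cv2.cvtColor(im,cv2.COLOR_RGB2HSV).astype(int)
Z=lambda u,v:np.array([270+(u+.5)/4-.5,140+(v+.5)/4-.5])
pan=np.zeros(im.shape[:2],np.uint8)
poly=np.array([Z(105,265),Z(335,205),Z(390,390),Z(150,450)]).round().astype(int)
cv2.fillPoly(pan,[poly],1)
m=(pan>0)&((h[...,1]>60)|(h[...,2]<140))
for c,a,r,cn in blobs(im,m,25):
    # weighted
    P=np.array([pt("top",p[0],20)[:2] for p in cn]).astype(np.float32)
    (cx,cy),(w,hh),ang=cv2.minAreaRect(P)
    if w<hh: ang+=90
    print(c.round(1),a,pt("top",c,18).round(1)[:2],np.round([cx,cy,w,hh,(ang+90)%180-90],1), im[int(c[1]),int(c[0])])
print("pan: Ltop BL, BR, FR, FL",)
for nm,q,z in(("backL",(82,252),45),("backR",(357,180),45),("frontR",(409,396),12),("frontL",(139,466),12),("h_end",(183,78),53),("h_root",(212,208),53)):
    print(nm,pt("top",Z(*q),z).round(1))
for nm,qs,z in(("orange",[(512,187),(652,187),(664,343),(513,338)],70),("blue",[(525,395),(672,405),(676,563),(518,550)],70)):
    for q in qs: print(nm,pt("top",Z(*q),z).round(0), pt("top",Z(*q),40).round(0)[:2])
for q in [(214,203),(262,261),(192,321),(145,264)]: print("tub",pt("top",q,85).round(0))
```

```text
[352.8 204.6] 41 [ 581.3 -120. ] [ 581.  -119.9   24.8   17.7   35.2] [232 162  72]
[346.6 209.2] 47 [566.5 -99.1] [566.5 -99.1  23.4  20.5  24.9] [236 170  76]
[329.1 211.5] 77 [560.3 -41.8] [560.2 -41.7  40.7  19.4  79.2] [55 54 56]
[310.5 217.7] 43 [541.4  19.3] [542.1  19.3  16.3  22.8  -1.2] [235 163  72]
[303.  219.7] 44 [535.4  44. ] [536.1  43.9  19.6  22.8  -1.1] [235 164  71]
[358.2 231.7] 71 [ 492.3 -134.6] [ 492.6 -134.3   19.6   37.   -80. ] [51 51 53]
[336.6 237.8] 62 [474.4 -64.1] [473.7 -65.2  32.4  19.4  88.7] [48 48 50]
[310.5 243.5] 44 [457.8  21.1] [457.8  21.   16.2  22.5  -1.2] [ 67 120 217]
[318.4 243.8] 45 [456.3  -4.4] [455.7  -4.9  16.2  25.7  -1.2] [ 65 117 211]
pan: Ltop BL, BR, FR, FL
backL [590.   82.9  45. ]
backR [ 643.  -139.2   45. ]
frontR [ 469.  -179.2   12. ]
frontL [417.3  42.   12. ]
h_end [728.1  -1.2  53. ]
h_root [622.2 -22.1  53. ]
orange [ 631. -258.   70.] [ 635. -264.]
orange [ 629. -368.   70.] [ 632. -377.]
orange [ 506. -371.   70.] [ 507. -380.]
orange [ 513. -254.   70.] [ 514. -260.]
blue [ 469. -261.   70.] [ 468. -268.]
blue [ 458. -375.   70.] [ 457. -384.]
blue [ 338. -372.   70.] [ 334. -381.]
blue [ 350. -251.   70.] [ 347. -257.]
tub [591. 317.  85.]
tub [409. 168.  85.]
tub [233. 383.  85.]
tub [407. 531.  85.]
```

Measured (mm):

| Item | Position | Angle |
|---|---|---|
| Pan | (530,-48) | yaw 13.3° |
| Orange coupling 1 | (538,32) | jaws at 14° |
| Orange coupling 2 | (574,-110) | jaws at 35° |
| Blue coupling | (457,8) | jaws at -3° |
| Orange bin | about (570,-317) | |
| Blue bin | about (402,-318) | |

I'll start with orange coupling 1.

drive_tool:
  motion:
    - [[0.0155, -0.0248, -0.0045], [0, 0, -0.046]]
    - [[0.0155, -0.0248, -0.0045], [0, 0, -0.046]]
    - [[0.0155, -0.0248, -0.0045], [0, 0, -0.046]]
    - [[0.0155, -0.0248, -0.0045], [0, 0, -0.046]]
    - [[0.0155, -0.0248, -0.0045], [0, 0, -0.046]]
    - [[0.0155, -0.0248, -0.0045], [0, 0, -0.046]]
    - [[0.0155, -0.0248, -0.0045], [0, 0, -0.046]]
    - [[0.0155, -0.0248, -0.0045], [0, 0, -0.046]]
    - [[0.0155, -0.0248, -0.0045], [0, 0, -0.046]]
    - [[0.0155, -0.0248, -0.0045], [0, 0, -0.046]]
  claw: 0.55

```text
time_s: 0.93
ee_pos: [384.9, 277.7, 168.5]
ee_rot: [-180.0, 0.0, 40.0]
force: [0.0, -0.4, 1.2]
gripper_width: 50.0
```

drive_tool:
  motion:
    - [[0.0155, -0.0248, -0.0055], [0, 0, -0.046]]
    - [[0.0155, -0.0248, -0.0055], [0, 0, -0.046]]
    - [[0.0155, -0.0248, -0.0055], [0, 0, -0.046]]
    - [[0.0155, -0.0248, -0.0055], [0, 0, -0.046]]
    - [[0.0155, -0.0248, -0.0055], [0, 0, -0.046]]
    - [[0.0155, -0.0248, -0.0055], [0, 0, -0.046]]
    - [[0.0155, -0.0248, -0.0055], [0, 0, -0.046]]
    - [[0.0155, -0.0248, -0.0055], [0, 0, -0.046]]
    - [[0.015, -0.0245, -0.0055], [0, 0, -0.046]]
    - [[0.0145, -0.0245, -0.0055], [0, 0, -0.046]]

```text
time_s: 1.77
ee_pos: [538.5, 30.4, 113.4]
ee_rot: [-180.0, 0.0, 13.6]
force: [0.2, 0.3, -0.1]
gripper_width: 49.9
```

drive_tool:
  motion:
    - [[0, 0.0005, -0.015], [0, 0, 0]]
    - [[0, 0.0005, -0.015], [0, 0, 0]]
    - [[0, 0, -0.015], [0, 0, 0]]
    - [[0, 0, -0.015], [0, 0, 0]]
    - [[0, 0, -0.015], [0, 0, 0]]
    - [[0, 0, -0.012], [0, 0, 0]]
    - [[0, 0, -0.01], [0, 0, 0]]
    - [[0, 0, -0.005], [0, 0, 0]]
    - [[0, 0, -0.003], [0, 0, 0]]
    - [[0, 0, 0], [0, 0, 0]]

```text
time_s: 2.6
ee_pos: [538.0, 32.8, 8.6]
ee_rot: [-180.0, 0.0, 13.8]
force: [-0.7, -0.8, 0.0]
gripper_width: 50.3
```

drive_tool:
  motion:
    - [[0, 0, 0], [0, 0, 0]]
    - [[0, 0, 0], [0, 0, 0]]
    - [[0, 0, 0], [0, 0, 0]]
    - [[0, 0, 0], [0, 0, 0]]
    - [[0, 0, 0.001], [0, 0, 0]]
    - [[0, 0, 0.005], [0, 0, 0]]
    - [[0, 0, 0.015], [0, 0, 0]]
    - [[0, 0, 0.025], [0, 0, 0]]
    - [[0, 0, 0.03], [0, 0, 0]]
    - [[0, 0, 0.034], [0, 0, 0]]
  claw: 0.1
  force: 15

```text
time_s: 3.43
ee_pos: [537.0, 32.7, 119.6]
ee_rot: [-180.0, 0.2, 13.7]
force: [0.1, -0.0, -1.3]
gripper_width: 28.1
```

drive_tool:
  motion:
    - [[0.0033, -0.028, 0.004], [0, 0, -0.0275]]
    - [[0.0033, -0.0395, 0], [0, 0, -0.0275]]
    - [[0.0033, -0.0395, 0], [0, 0, -0.0275]]
    - [[0.0033, -0.0395, 0], [0, 0, -0.0275]]
    - [[0.0033, -0.0395, 0], [0, 0, -0.0275]]
    - [[0.0033, -0.0395, 0], [0, 0, -0.0275]]
    - [[0.0033, -0.0395, 0], [0, 0, -0.0275]]
    - [[0.0033, -0.0395, 0], [0, 0, -0.0275]]
    - [[0.0033, -0.0395, 0], [0, 0, -0.0275]]
    - [[0.0033, -0.028, 0], [0, 0, -0.0275]]

```text
time_s: 4.27
ee_pos: [570.8, -342.8, 123.4]
ee_rot: [179.9, -0.0, -2.2]
force: [-0.3, 1.1, -0.9]
gripper_width: 27.7
```

drive_tool:
  motion:
    - [[0, 0, -0.01], [0, 0, 0]]
    - [[0, 0, -0.018], [0, 0, 0]]
    - [[0, 0, -0.018], [0, 0, 0]]
    - [[0, 0, -0.018], [0, 0, 0]]
    - [[0, 0, -0.015], [0, 0, 0]]
    - [[0, 0, -0.012], [0, 0, 0]]
    - [[0, 0, -0.006], [0, 0, 0]]
    - [[0, 0, 0], [0, 0, 0]]
    - [[0, 0, 0], [0, 0, 0]]
    - [[0, 0, 0], [0, 0, 0]]

```text
time_s: 5.1
ee_pos: [571.8, -339.5, 27.1]
ee_rot: [179.9, -0.1, -2.0]
force: [0.3, 0.0, 0.2]
gripper_width: 28.1
```

drive_tool:
  motion:
    - [[0, 0, -0.008], [0, 0, 0]]
    - [[0, 0, -0.006], [0, 0, 0]]
    - [[0, 0, 0], [0, 0, 0]]
    - [[0, 0, 0], [0, 0, 0]]
    - [[0, 0, 0], [0, 0, 0]]
    - [[0, 0, 0], [0, 0, 0]]
    - [[0, 0, 0], [0, 0, 0]]
    - [[0, 0, 0], [0, 0, 0]]
    - [[0, 0, 0], [0, 0, 0]]
    - [[0, 0, 0], [0, 0, 0]]

```text
time_s: 5.93
ee_pos: [571.2, -339.2, 12.1]
ee_rot: [180.0, -0.0, -2.0]
force: [0.3, 0.3, 0.2]
gripper_width: 27.9
```

drive_tool:
  motion:
    - [[0, 0, 0], [0, 0, 0]]
    - [[0, 0, 0], [0, 0, 0]]
    - [[0, 0, 0], [0, 0, 0]]
    - [[0, 0, 0], [0, 0, 0]]
    - [[0, 0, 0.005], [0, 0, 0]]
    - [[0, 0, 0.015], [0, 0, 0]]
    - [[0, 0, 0.02], [0, 0, 0]]
    - [[0, 0, 0.025], [0, 0, 0]]
    - [[0, 0, 0.025], [0, 0, 0]]
    - [[0, 0, 0.025], [0, 0, 0]]
  claw: 0.46

```text
time_s: 6.77
ee_pos: [571.0, -339.1, 128.5]
ee_rot: [180.0, -0.0, -2.0]
force: [0.1, -0.6, 0.2]
gripper_width: 42.3
```

drive_tool:
  motion:
    - [[0.0003, 0.018, 0], [0, 0, 0.065]]
    - [[0.0003, 0.024, 0], [0, 0, 0.065]]
    - [[0.0003, 0.024, 0], [0, 0, 0.065]]
    - [[0.0003, 0.024, 0], [0, 0, 0.065]]
    - [[0.0003, 0.024, 0], [0, 0, 0.065]]
    - [[0.0003, 0.024, 0], [0, 0, 0.065]]
    - [[0.0003, 0.024, 0], [0, 0, 0.065]]
    - [[0.0003, 0.024, 0], [0, 0, 0.065]]
    - [[0.0003, 0.024, 0], [0, 0, 0.065]]
    - [[0.0003, 0.02, 0], [0, 0, 0.065]]
  claw: 0.55

```text
time_s: 7.6
ee_pos: [574.0, -107.6, 127.5]
ee_rot: [180.0, -0.0, 35.4]
force: [0.4, -0.2, -0.7]
gripper_width: 50.2
```

drive_tool:
  motion:
    - [[0, 0, -0.013], [0, 0, 0]]
    - [[0, 0, -0.018], [0, 0, 0]]
    - [[0, 0, -0.018], [0, 0, 0]]
    - [[0, 0, -0.018], [0, 0, 0]]
    - [[0, 0, -0.018], [0, 0, 0]]
    - [[0, 0, -0.015], [0, 0, 0]]
    - [[0, 0, -0.01], [0, 0, 0]]
    - [[0, 0, -0.006], [0, 0, 0]]
    - [[0, 0, -0.003], [0, 0, 0]]
    - [[0, 0, 0], [0, 0, 0]]

```text
time_s: 8.43
ee_pos: [574.2, -109.2, 7.9]
ee_rot: [-180.0, -0.0, 35.2]
force: [-0.3, 0.5, -0.2]
gripper_width: 50.4
```

drive_tool:
  motion:
    - [[0, 0, 0], [0, 0, 0]]
    - [[0, 0, 0], [0, 0, 0]]
    - [[0, 0, 0], [0, 0, 0]]
    - [[0, 0, 0], [0, 0, 0]]
    - [[0, 0, 0.001], [0, 0, 0]]
    - [[0, 0, 0.005], [0, 0, 0]]
    - [[0, 0, 0.015], [0, 0, 0]]
    - [[0, 0, 0.025], [0, 0, 0]]
    - [[0, 0, 0.032], [0, 0, 0]]
    - [[0, 0, 0.037], [0, 0, 0]]
  claw: 0.1

```text
time_s: 9.27
ee_pos: [572.8, -109.0, 123.2]
ee_rot: [-179.9, 0.1, 35.2]
force: [2.4, -0.3, 0.9]
gripper_width: 28.0
```

drive_tool:
  motion:
    - [[-0.0003, -0.014, 0.004], [0, 0, -0.065]]
    - [[-0.0003, -0.019, 0], [0, 0, -0.065]]
    - [[-0.0003, -0.019, 0], [0, 0, -0.065]]
    - [[-0.0003, -0.019, 0], [0, 0, -0.065]]
    - [[-0.0003, -0.019, 0], [0, 0, -0.065]]
    - [[-0.0003, -0.019, 0], [0, 0, -0.065]]
    - [[-0.0003, -0.019, 0], [0, 0, -0.065]]
    - [[-0.0003, -0.019, 0], [0, 0, -0.065]]
    - [[-0.0003, -0.019, 0], [0, 0, -0.065]]
    - [[-0.0003, -0.014, 0], [0, 0, -0.065]]

```text
time_s: 10.1
ee_pos: [570.9, -290.8, 127.3]
ee_rot: [180.0, -0.0, -2.2]
force: [0.8, 0.1, -0.2]
gripper_width: 27.9
```

drive_tool:
  motion:
    - [[0, 0, -0.01], [0, 0, 0]]
    - [[0, 0, -0.018], [0, 0, 0]]
    - [[0, 0, -0.018], [0, 0, 0]]
    - [[0, 0, -0.018], [0, 0, 0]]
    - [[0, 0, -0.015], [0, 0, 0]]
    - [[0, 0, -0.015], [0, 0, 0]]
    - [[0, 0, -0.008], [0, 0, 0]]
    - [[0, 0, -0.004], [0, 0, 0]]
    - [[0, 0, 0], [0, 0, 0]]
    - [[0, 0, 0], [0, 0, 0]]

```text
time_s: 10.93
ee_pos: [571.5, -289.1, 21.4]
ee_rot: [180.0, -0.0, -2.0]
force: [0.1, 0.2, -0.3]
gripper_width: 28.0
```

drive_tool:
  motion:
    - [[0, 0, -0.006], [0, 0, 0]]
    - [[0, 0, 0], [0, 0, 0]]
    - [[0, 0, 0], [0, 0, 0]]
    - [[0, 0, 0], [0, 0, 0]]
    - [[0, 0, 0], [0, 0, 0]]
    - [[0, 0, 0], [0, 0, 0]]
    - [[0, 0, 0], [0, 0, 0]]
    - [[0, 0, 0], [0, 0, 0]]
    - [[0, 0, 0], [0, 0, 0]]
    - [[0, 0, 0], [0, 0, 0]]

```text
time_s: 11.77
ee_pos: [571.1, -289.2, 15.0]
ee_rot: [-180.0, -0.0, -2.0]
force: [0.7, 0.2, 0.0]
gripper_width: 27.6
```

drive_tool:
  motion:
    - [[0, 0, 0], [0, 0, 0]]
    - [[0, 0, 0], [0, 0, 0]]
    - [[0, 0, 0], [0, 0, 0]]
    - [[0, 0, 0], [0, 0, 0]]
    - [[0, 0, 0.005], [0, 0, 0]]
    - [[0, 0, 0.015], [0, 0, 0]]
    - [[0, 0, 0.02], [0, 0, 0]]
    - [[0, 0, 0.025], [0, 0, 0]]
    - [[0, 0, 0.025], [0, 0, 0]]
    - [[0, 0, 0.022], [0, 0, 0]]
  claw: 0.46

```text
time_s: 12.6
ee_pos: [571.3, -289.4, 129.0]
ee_rot: [180.0, -0.1, -2.0]
force: [0.1, 0.2, -0.3]
gripper_width: 41.8
```

drive_tool:
  motion:
    - [[-0.009, 0.023, 0], [0, 0, -0.0025]]
    - [[-0.012, 0.031, 0], [0, 0, -0.0025]]
    - [[-0.012, 0.031, 0], [0, 0, -0.0025]]
    - [[-0.012, 0.031, 0], [0, 0, -0.0025]]
    - [[-0.012, 0.031, 0], [0, 0, -0.0025]]
    - [[-0.012, 0.031, 0], [0, 0, -0.0025]]
    - [[-0.012, 0.031, 0], [0, 0, -0.0025]]
    - [[-0.012, 0.031, 0], [0, 0, -0.0025]]
    - [[-0.012, 0.031, 0], [0, 0, -0.0025]]
    - [[-0.009, 0.0265, 0], [0, 0, -0.0025]]
  claw: 0.55

```text
time_s: 13.43
ee_pos: [455.8, 9.9, 127.5]
ee_rot: [-180.0, -0.0, -3.4]
force: [-0.3, 0.6, 0.4]
gripper_width: 50.0
```

Run:
```python
from h import *
for n in("top","side"):
    im=env.grab_frame(n); x0,y0,w,hh=(270,140,180,150) if n=="top" else (250,170,130,160)
    cv2.imwrite(f"pics/{n}1z.png",cv2.resize(im[y0:y0+hh,x0:x0+w,::-1],None,fx=3.5,fy=3.5,interpolation=cv2.INTER_CUBIC))
```

```text
(no output)
```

View pics/side1z.png

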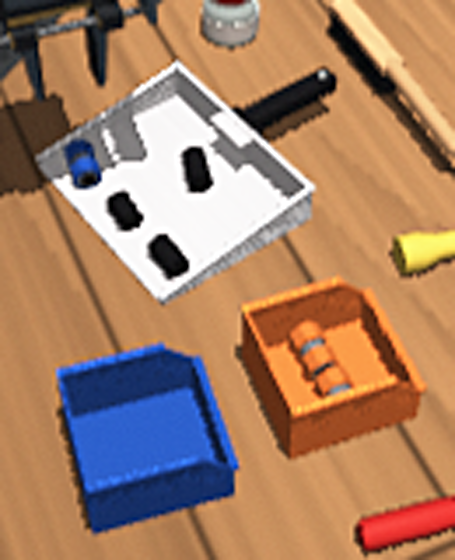

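View pics/top1z.png

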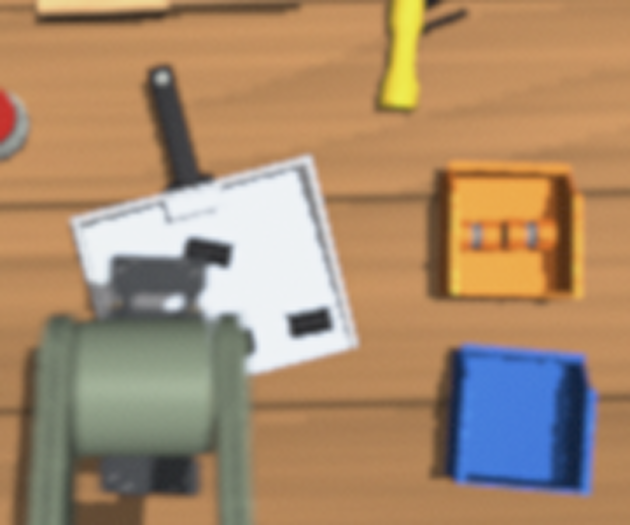

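Both orange couplings are lying side by side in the orange bin, and the pan hasn't moved. Next is the blue one.

drive_tool:
  motion:
    - [[0, -0.001, -0.013], [0, 0, 0]]
    - [[0, 0, -0.018], [0, 0, 0]]
    - [[0, 0, -0.018], [0, 0, 0]]
    - [[0, 0, -0.018], [0, 0, 0]]
    - [[0, 0, -0.018], [0, 0, 0]]
    - [[0, 0, -0.015], [0, 0, 0]]
    - [[0, 0, -0.01], [0, 0, 0]]
    - [[0, 0, -0.006], [0, 0, 0]]
    - [[0, 0, -0.003], [0, 0, 0]]
    - [[0, 0, 0], [0, 0, 0]]

```text
time_s: 14.37
ee_pos: [457.4, 6.9, 7.8]
ee_rot: [180.0, 0.0, -3.5]
force: [0.6, 0.2, -0.2]
gripper_width: 50.3
```

drive_tool:
  motion:
    - [[0, 0, 0], [0, 0, 0]]
    - [[0, 0, 0], [0, 0, 0]]
    - [[0, 0, 0], [0, 0, 0]]
    - [[0, 0, 0], [0, 0, 0]]
    - [[0, 0, 0.001], [0, 0, 0]]
    - [[0, 0, 0.005], [0, 0, 0]]
    - [[0, 0, 0.015], [0, 0, 0]]
    - [[0, 0, 0.025], [0, 0, 0]]
    - [[0, 0, 0.032], [0, 0, 0]]
    - [[0, 0, 0.037], [0, 0, 0]]
  claw: 0.1

```text
time_s: 15.2
ee_pos: [455.7, 7.3, 123.6]
ee_rot: [180.0, 0.2, -3.4]
force: [0.4, -0.2, 0.0]
gripper_width: 27.9
```

drive_tool:
  motion:
    - [[-0.0055, -0.024, 0.003], [0, 0, -0.002]]
    - [[-0.0055, -0.0345, 0], [0, 0, -0.002]]
    - [[-0.0055, -0.0345, 0], [0, 0, -0.002]]
    - [[-0.0055, -0.0345, 0], [0, 0, -0.002]]
    - [[-0.0055, -0.0345, 0], [0, 0, -0.002]]
    - [[-0.0055, -0.0345, 0], [0, 0, -0.002]]
    - [[-0.0055, -0.0345, 0], [0, 0, -0.002]]
    - [[-0.0055, -0.0345, 0], [0, 0, -0.002]]
    - [[-0.0055, -0.0345, 0], [0, 0, -0.002]]
    - [[-0.0055, -0.025, 0], [0, 0, -0.002]]

```text
time_s: 16.03
ee_pos: [401.6, -320.5, 126.5]
ee_rot: [179.9, -0.1, -4.7]
force: [-0.1, -0.2, -0.6]
gripper_width: 27.5
```

drive_tool:
  motion:
    - [[0, 0, -0.01], [0, 0, 0]]
    - [[0, 0, -0.018], [0, 0, 0]]
    - [[0, 0, -0.018], [0, 0, 0]]
    - [[0, 0, -0.018], [0, 0, 0]]
    - [[0, 0, -0.018], [0, 0, 0]]
    - [[0, 0, -0.016], [0, 0, 0]]
    - [[0, 0, -0.01], [0, 0, 0]]
    - [[0, 0, -0.004], [0, 0, 0]]
    - [[0, 0, 0], [0, 0, 0]]
    - [[0, 0, 0], [0, 0, 0]]

```text
time_s: 16.87
ee_pos: [402.5, -317.7, 14.4]
ee_rot: [180.0, -0.0, -4.6]
force: [0.8, -0.0, 0.1]
gripper_width: 27.9
```

drive_tool:
  motion:
    - [[0, 0, 0], [0, 0, 0]]
    - [[0, 0, 0], [0, 0, 0]]
    - [[0, 0, 0], [0, 0, 0]]
    - [[0, 0, 0], [0, 0, 0]]
    - [[0, 0, 0.005], [0, 0, 0]]
    - [[0, 0, 0.015], [0, 0, 0]]
    - [[0, 0, 0.02], [0, 0, 0]]
    - [[0, 0, 0.03], [0, 0, 0]]
    - [[0, 0, 0.035], [0, 0, 0]]
    - [[0, 0, 0.035], [0, 0, 0]]
  claw: 0.46

```text
time_s: 17.7
ee_pos: [401.6, -317.3, 155.6]
ee_rot: [-180.0, 0.0, -4.6]
force: [0.2, -0.9, -0.8]
gripper_width: 42.0
```

Blue is released. I'll look again to confirm it and re-measure the pan and handle.

Run:
```python
from h import *
im=env.grab_frame("top"); ims=env.grab_frame("side")
a=cv2.resize(im[140:290,270:450,::-1],None,fx=4,fy=4,interpolation=cv2.INTER_CUBIC)
cv2.imwrite("pics/top2z.png",a)
b=cv2.resize(ims[170:330,250:380,::-1],None,fx=3.5,fy=3.5,interpolation=cv2.INTER_CUBIC)
cv2.imwrite("pics/side2z.png",b)
```

```text
(no output)
```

View pics/top2z.png

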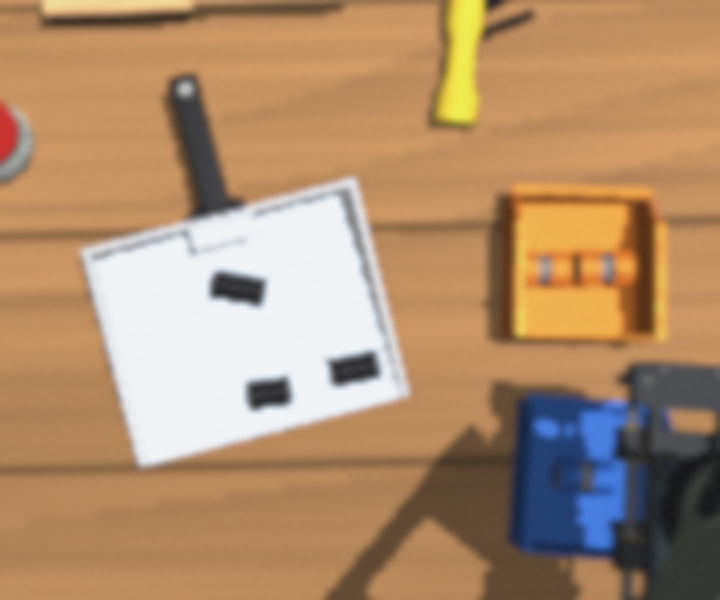

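View pics/side2z.png

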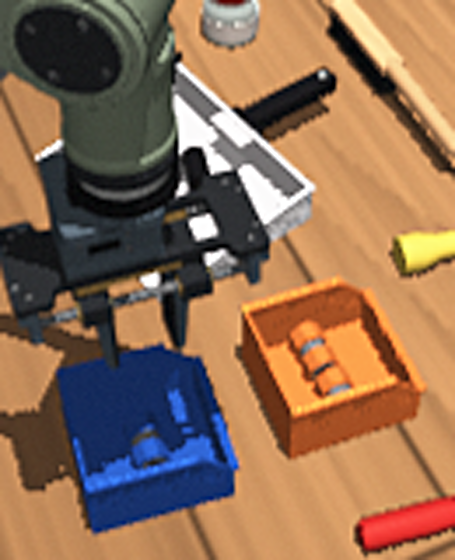

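The blue coupling is in the blue bin and the pan hasn't moved. Next I'll move to the handle at (656,-18) with yaw -76.7.

drive_tool:
  motion:
    - [[0.0127, 0.0149, 0], [0, 0, -0.063]]
    - [[0.0127, 0.0149, 0], [0, 0, -0.063]]
    - [[0.0127, 0.0149, 0], [0, 0, -0.063]]
    - [[0.0127, 0.0149, 0], [0, 0, -0.063]]
    - [[0.0127, 0.0149, 0], [0, 0, -0.063]]
    - [[0.0127, 0.0149, 0], [0, 0, -0.063]]
    - [[0.0127, 0.0149, 0], [0, 0, -0.063]]
    - [[0.0127, 0.0149, 0], [0, 0, -0.063]]
    - [[0.0127, 0.0149, 0], [0, 0, -0.063]]
    - [[0.0127, 0.0149, 0], [0, 0, -0.063]]
  claw: 0.6

```text
time_s: 18.63
ee_pos: [529.2, -167.8, 153.5]
ee_rot: [180.0, 0.1, -40.9]
force: [-0.2, -0.2, 0.0]
gripper_width: 54.6
```

drive_tool:
  motion:
    - [[0.0127, 0.0149, 0], [0, 0, -0.063]]
    - [[0.0127, 0.0149, 0], [0, 0, -0.063]]
    - [[0.0127, 0.0149, 0], [0, 0, -0.063]]
    - [[0.0127, 0.0149, 0], [0, 0, -0.063]]
    - [[0.0127, 0.0149, 0], [0, 0, -0.063]]
    - [[0.0127, 0.0149, 0], [0, 0, -0.063]]
    - [[0.0127, 0.0149, 0], [0, 0, -0.063]]
    - [[0.0127, 0.0149, 0], [0, 0, -0.063]]
    - [[0.0127, 0.0149, 0], [0, 0, -0.063]]
    - [[0.0127, 0.0149, 0], [0, 0, -0.063]]

```text
time_s: 19.47
ee_pos: [656.2, -18.9, 153.3]
ee_rot: [179.9, 0.0, -77.0]
force: [0.3, 0.5, -0.1]
gripper_width: 54.5
```

drive_tool:
  motion:
    - [[0, 0, -0.013], [0, 0, 0]]
    - [[0, 0, -0.018], [0, 0, 0]]
    - [[0, 0, -0.018], [0, 0, 0]]
    - [[0, 0, -0.018], [0, 0, 0]]
    - [[0, 0, -0.018], [0, 0, 0]]
    - [[0, 0, -0.018], [0, 0, 0]]
    - [[0, 0, -0.014], [0, 0, 0]]
    - [[0, 0, -0.009], [0, 0, 0]]
    - [[0, 0, -0.004], [0, 0, 0]]
    - [[0, 0, 0], [0, 0, 0]]

```text
time_s: 20.3
ee_pos: [655.5, -19.7, 22.9]
ee_rot: [179.9, 0.0, -76.8]
force: [0.5, 0.5, -0.5]
gripper_width: 54.6
```

drive_tool:
  motion:
    - [[0, 0, 0], [0, 0, 0]]
    - [[0, 0, 0], [0, 0, 0]]
    - [[0, 0, 0], [0, 0, 0]]
    - [[0, 0, 0], [0, 0, 0]]
    - [[0, 0, 0], [0, 0, 0]]
    - [[0, 0, 0], [0, 0, 0]]
    - [[0, 0, 0], [0, 0, 0]]
    - [[0, 0, 0], [0, 0, 0]]
    - [[0, 0, 0], [0, 0, 0]]
    - [[0, 0, 0], [0, 0, 0]]
  claw: 0
  force: 55

```text
time_s: 21.13
ee_pos: [656.5, -19.1, 24.8]
ee_rot: [-179.9, 0.0, -76.8]
force: [-0.3, 3.6, 5.0]
gripper_width: 24.0
```

drive_tool:
  motion:
    - [[0, 0, 0.003], [0, 0, 0]]
    - [[0, 0, 0.006], [-0.002, 0.008, 0]]
    - [[0, 0, 0.009], [-0.004, 0.017, 0]]
    - [[0, 0, 0.012], [-0.005, 0.022, 0]]
    - [[0, 0, 0.014], [-0.005, 0.022, 0]]
    - [[0, 0, 0.014], [-0.005, 0.022, 0]]
    - [[0, 0, 0.014], [-0.005, 0.022, 0]]
    - [[0, 0, 0.014], [-0.005, 0.022, 0]]
    - [[0, 0, 0.014], [-0.005, 0.022, 0]]
    - [[0, 0, 0.014], [-0.004, 0.017, 0]]

```text
time_s: 21.97
ee_pos: [656.3, -20.3, 138.0]
ee_rot: [169.7, -0.0, -76.8]
force: [-0.0, -0.3, -3.7]
gripper_width: 24.1
```

drive_tool:
  motion:
    - [[0, 0, 0.014], [0, 0, 0]]
    - [[0, 0, 0.014], [0, 0, 0]]
    - [[0, 0, 0.014], [0, 0, 0]]
    - [[0, 0, 0.014], [0, 0, 0]]
    - [[0, 0, 0.014], [0, 0, 0]]
    - [[0, 0, 0.013], [0, 0, 0]]
    - [[0, 0, 0.01], [0, 0, 0]]
    - [[0, 0, 0.006], [0, 0, 0]]
    - [[0, 0, 0.003], [0, 0, 0]]
    - [[0, 0, 0], [0, 0, 0]]

```text
time_s: 22.8
ee_pos: [656.3, -19.9, 240.1]
ee_rot: [169.8, 0.0, -76.8]
force: [0.1, -0.2, -3.6]
gripper_width: 23.6
```

Run:
```python
from h import *
im=env.grab_frame("side")
cv2.imwrite("pics/side3.png",cv2.resize(im[60:330,200:440,::-1],None,fx=2.2,fy=2.2,interpolation=cv2.INTER_CUBIC))
```

```text
(no output)
```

View pics/side3.png

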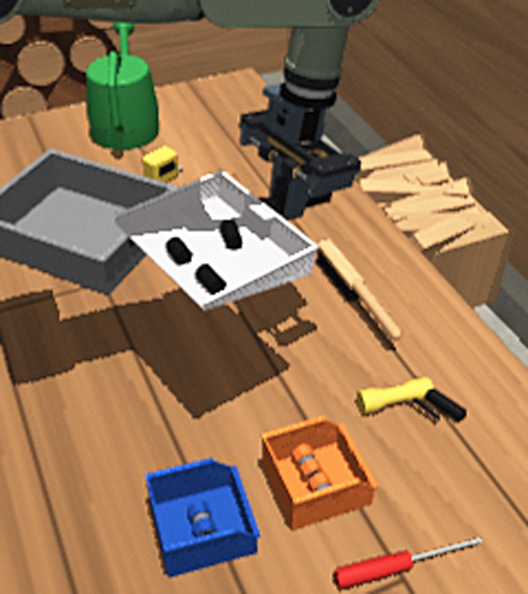

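Run:
```python
from h import *
for q in [(137,205),(120,185),(136,214),(100,228),(170,198)]:
    print(q,pt("top",q,0).round(),pt("top",q,120).round(),pt("top",q,200).round())
```

```text
(137, 205) [598. 604.   0.] [587. 542. 120.] [579. 501. 200.]
(120, 185) [667. 665.   0.] [649. 597. 120.] [637. 551. 200.]
(136, 214) [568. 607.   0.] [559. 544. 120.] [554. 503. 200.]
(100, 228) [523. 729.   0.] [519. 655. 120.] [517. 605. 200.]
(170, 198) [619. 492.   0.] [606. 441. 120.] [597. 407. 200.]
```

Run:
```python
from h import *
im=cv2.imread("pics/side0.png");cv2.imwrite("pics/can_s.png",cv2.resize(im[50:180,170:330],None,fx=4.5,fy=4.5,interpolation=cv2.INTER_CUBIC))
im=cv2.imread("pics/top0.png");cv2.imwrite("pics/can_t.png",cv2.resize(im[150:300,10:200],None,fx=4,fy=4,interpolation=cv2.INTER_CUBIC))
```

```text
(no output)
```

View pics/can_s.png

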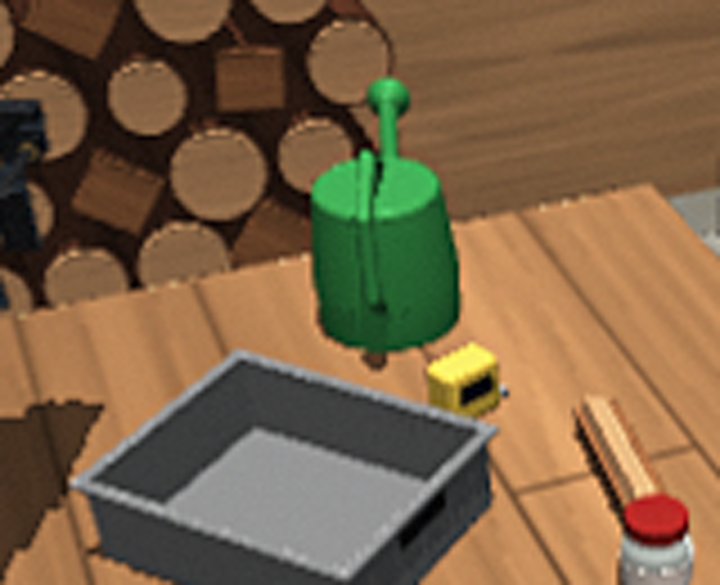

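View pics/can_t.png

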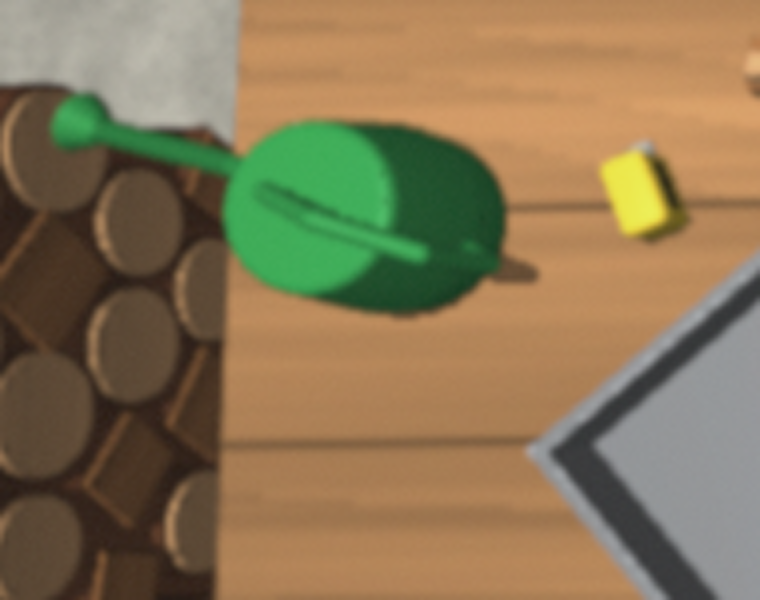

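drive_tool:
  motion:
    - [[-0.0005, 0.004, 0], [0, 0, 0.002]]
    - [[-0.001, 0.0085, 0], [0, 0, 0.004]]
    - [[-0.0015, 0.013, 0], [0, 0, 0.006]]
    - [[-0.0021, 0.017, 0], [0, 0, 0.0076]]
    - [[-0.0021, 0.017, 0], [0, 0, 0.0076]]
    - [[-0.0021, 0.017, 0], [0, 0, 0.0076]]
    - [[-0.0021, 0.017, 0], [0, 0, 0.0076]]
    - [[-0.0021, 0.017, 0], [0, 0, 0.0076]]
    - [[-0.0021, 0.017, 0], [0, 0, 0.0076]]
    - [[-0.0021, 0.017, 0], [0, 0, 0.0076]]

```text
time_s: 23.68
ee_pos: [638.1, 126.8, 240.0]
ee_rot: [169.8, 0.0, -73.0]
force: [-0.5, -0.3, -2.9]
gripper_width: 23.4
```

drive_tool:
  motion:
    - [[-0.0021, 0.017, 0], [0, 0, 0.0076]]
    - [[-0.0021, 0.017, 0], [0, 0, 0.0076]]
    - [[-0.0021, 0.017, 0], [0, 0, 0.0076]]
    - [[-0.0021, 0.017, -0.001], [0, 0, 0.0076]]
    - [[-0.0021, 0.017, -0.002], [0, 0, 0.0076]]
    - [[-0.0021, 0.017, -0.003], [0, 0, 0.0076]]
    - [[-0.0021, 0.017, -0.003], [0, 0, 0.0076]]
    - [[-0.0021, 0.017, -0.003], [0, 0, 0.0076]]
    - [[-0.0021, 0.017, -0.003], [0, 0, 0.0076]]
    - [[-0.0021, 0.017, -0.003], [0, 0, 0.0076]]

```text
time_s: 24.52
ee_pos: [617.1, 296.4, 221.4]
ee_rot: [169.7, 0.0, -68.6]
force: [0.5, -0.7, -3.5]
gripper_width: 24.1
```

drive_tool:
  motion:
    - [[-0.0021, 0.017, -0.003], [0, 0, 0.0076]]
    - [[-0.0021, 0.017, -0.003], [0, 0, 0.0076]]
    - [[-0.0021, 0.017, -0.003], [0, 0, 0.0076]]
    - [[-0.0021, 0.017, -0.003], [0, 0, 0.0076]]
    - [[-0.0021, 0.017, -0.003], [0, 0, 0.0076]]
    - [[-0.0021, 0.017, -0.003], [0, 0, 0.0076]]
    - [[-0.0021, 0.017, -0.003], [0, 0, 0.0076]]
    - [[-0.0015, 0.013, -0.002], [0, 0, 0.006]]
    - [[-0.001, 0.0085, -0.001], [0, 0, 0.004]]
    - [[-0.0005, 0.004, 0], [0, 0, 0.002]]

```text
time_s: 25.35
ee_pos: [599.2, 440.9, 197.2]
ee_rot: [169.7, 0.0, -64.9]
force: [0.6, -0.5, -4.1]
gripper_width: 24.0
```

Run:
```python
from h import *
im=env.grab_frame("side")
cv2.imwrite("pics/side4.png",im[:,:,::-1])
im=env.grab_frame("top")
cv2.imwrite("pics/top4.png",im[:,:,::-1])
print(env.state()['qpos'])
```

```text
[34.60010203 41.03143518 53.57360428  1.71524744 95.48794639 99.52329332]
```

View pics/side4.png

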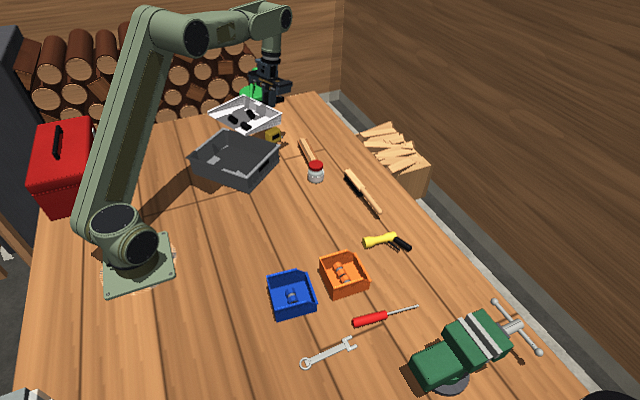

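View pics/top4.png

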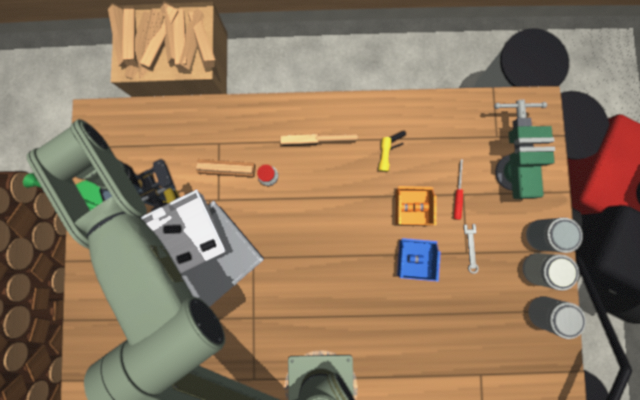

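drive_tool:
  motion:
    - [[-0.002, -0.001, 0.0038], [0.0105, -0.0227, 0]]
    - [[-0.002, -0.001, 0.0038], [0.021, -0.0453, 0]]
    - [[-0.002, -0.001, 0.0038], [0.021, -0.0453, 0]]
    - [[-0.002, -0.001, 0.0038], [0.021, -0.0453, 0]]
    - [[-0.002, -0.001, 0.0038], [0.021, -0.0453, 0]]
    - [[-0.002, -0.001, 0.0038], [0.021, -0.0453, 0]]
    - [[-0.002, -0.001, 0.0038], [0.021, -0.0453, 0]]
    - [[-0.002, -0.001, 0.0038], [0.021, -0.0453, 0]]
    - [[-0.002, -0.001, 0.0038], [0.021, -0.0453, 0]]
    - [[-0.002, -0.001, 0.0038], [0.021, -0.0453, 0]]

```text
time_s: 26.28
ee_pos: [579.5, 427.5, 236.8]
ee_rot: [-163.0, -0.1, -65.0]
force: [0.7, 0.7, -3.1]
gripper_width: 23.5
```

drive_tool:
  motion:
    - [[-0.002, -0.001, 0.0038], [0.021, -0.0453, 0]]
    - [[-0.002, -0.001, 0.0038], [0.021, -0.0453, 0]]
    - [[-0.002, -0.001, 0.0038], [0.021, -0.0453, 0]]
    - [[-0.002, -0.001, 0.0038], [0.021, -0.0453, 0]]
    - [[-0.002, -0.001, 0.0038], [0.021, -0.0453, 0]]
    - [[-0.002, -0.001, 0.0038], [0.021, -0.0453, 0]]
    - [[-0.002, -0.001, 0.0038], [0.021, -0.0453, 0]]
    - [[-0.002, -0.001, 0.0038], [0.021, -0.0453, 0]]
    - [[-0.002, -0.001, 0.0038], [0.021, -0.0453, 0]]
    - [[-0.002, -0.001, 0.0038], [0.021, -0.0453, 0]]

```text
time_s: 27.12
ee_pos: [559.4, 417.1, 274.4]
ee_rot: [-134.4, -0.2, -65.1]
force: [1.4, -0.8, -2.1]
gripper_width: 24.0
```

Run:
```python
from h import *
im=env.grab_frame("side")
cv2.imwrite("pics/side5.png",cv2.resize(im[0:240,140:400,::-1],None,fx=2.4,fy=2.4,interpolation=cv2.INTER_CUBIC))
im=env.grab_frame("top")
cv2.imwrite("pics/top5.png",cv2.resize(im[100:350,20:330,::-1],None,fx=2.3,fy=2.3,interpolation=cv2.INTER_CUBIC))
print(env.state()['qpos'])
```

```text
[ 41.47357321  10.36739616 106.95769996 -33.45509456  21.95496778
 133.12481187]
```

View pics/side5.png

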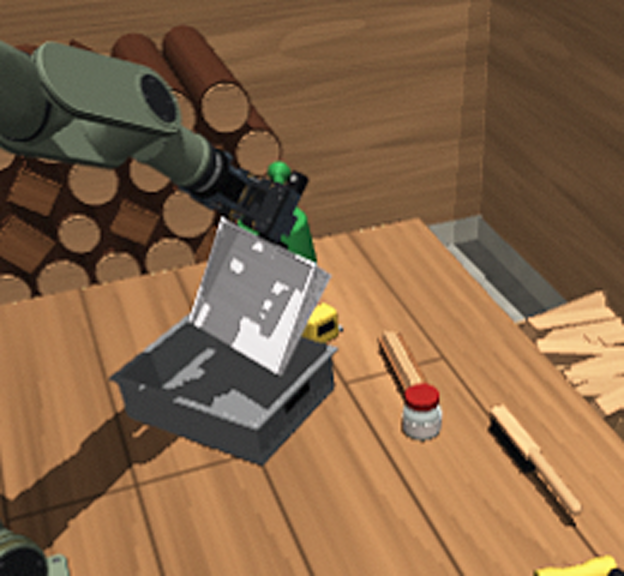

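View pics/top5.png

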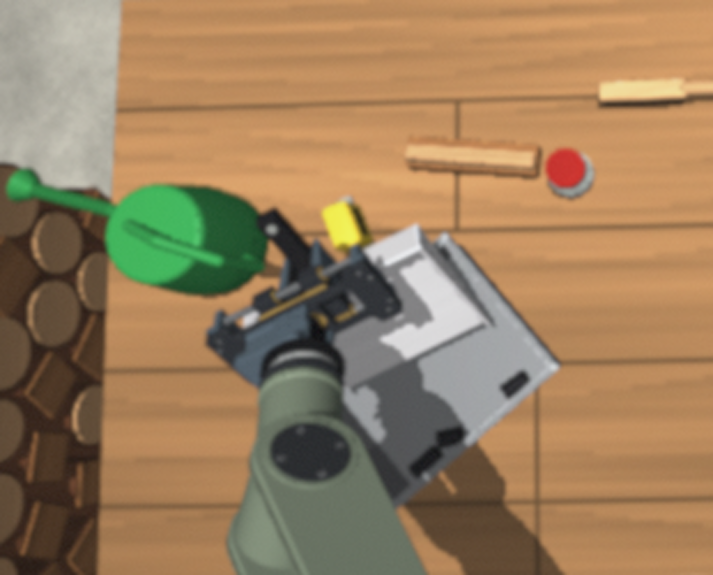

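All three offcuts are in the tub and the pan looks empty. I'll level it and carry it back to where it was.

drive_tool:
  motion:
    - [[0.001, -0.002, 0], [-0.0105, 0.0225, 0]]
    - [[0.002, -0.004, 0], [-0.021, 0.045, 0]]
    - [[0.002, -0.006, 0], [-0.021, 0.045, 0]]
    - [[0.002, -0.008, 0], [-0.021, 0.045, 0]]
    - [[0.002, -0.01, 0], [-0.021, 0.045, 0]]
    - [[0.003, -0.012, 0], [-0.021, 0.045, 0]]
    - [[0.003, -0.014, 0], [-0.021, 0.045, 0]]
    - [[0.004, -0.016, 0], [-0.021, 0.045, 0]]
    - [[0.004, -0.018, 0], [-0.021, 0.045, 0]]
    - [[0.004, -0.018, 0], [-0.021, 0.045, 0]]

```text
time_s: 28.05
ee_pos: [586.8, 310.5, 275.0]
ee_rot: [-161.6, -0.0, -64.8]
force: [0.4, 0.8, -3.1]
gripper_width: 23.5
```

drive_tool:
  motion:
    - [[0.004, -0.018, 0], [-0.021, 0.045, 0]]
    - [[0.004, -0.018, 0], [-0.021, 0.045, 0]]
    - [[0.004, -0.018, 0], [-0.021, 0.045, 0]]
    - [[0.004, -0.018, 0], [-0.021, 0.045, 0]]
    - [[0.004, -0.018, 0], [-0.021, 0.045, 0]]
    - [[0.004, -0.018, 0], [-0.021, 0.045, 0]]
    - [[0.004, -0.018, -0.001], [-0.0105, 0.0225, 0]]
    - [[0.004, -0.018, -0.003], [0, 0, -0.017]]
    - [[0.004, -0.018, -0.005], [0, 0, -0.017]]
    - [[0.004, -0.018, -0.006], [0, 0, -0.017]]

```text
time_s: 28.88
ee_pos: [627.7, 130.7, 259.9]
ee_rot: [-179.9, 0.1, -67.8]
force: [-0.8, 0.2, -2.9]
gripper_width: 23.7
```

drive_tool:
  motion:
    - [[0.0034, -0.018, -0.008], [0, 0, -0.016]]
    - [[0.0034, -0.018, -0.01], [0, 0, -0.016]]
    - [[0.0034, -0.018, -0.012], [0, 0, -0.016]]
    - [[0.0034, -0.018, -0.014], [0, 0, -0.016]]
    - [[0.0034, -0.018, -0.014], [0, 0, -0.016]]
    - [[0.0034, -0.018, -0.014], [0, 0, -0.016]]
    - [[0.0034, -0.017, -0.014], [0, 0, -0.016]]
    - [[0.0025, -0.013, -0.014], [0, 0, -0.016]]
    - [[0.0016, -0.008, -0.014], [0, 0, -0.016]]
    - [[0.001, -0.004, -0.014], [0, 0, -0.013]]

```text
time_s: 29.72
ee_pos: [656.6, -20.3, 131.2]
ee_rot: [-179.9, 0.0, -76.9]
force: [-0.3, -0.4, -3.9]
gripper_width: 23.6
```

drive_tool:
  motion:
    - [[0, 0, -0.014], [0, 0, 0]]
    - [[0, 0, -0.014], [0, 0, 0]]
    - [[0, 0, -0.014], [0, 0, 0]]
    - [[0, 0, -0.012], [0, 0, 0]]
    - [[0, 0, -0.008], [0, 0, 0]]
    - [[0, 0, -0.006], [0, 0, 0]]
    - [[0, 0, -0.004], [0, 0, 0]]
    - [[0, 0, 0], [0, 0, 0]]
    - [[0, 0, 0], [0, 0, 0]]
    - [[0, 0, 0], [0, 0, 0]]

```text
time_s: 30.55
ee_pos: [656.2, -18.7, 59.8]
ee_rot: [-179.9, -0.1, -76.8]
force: [-0.1, -0.2, -3.5]
gripper_width: 23.9
```

Run:
```python
from h import *
im=env.grab_frame("side")
cv2.imwrite("pics/side6.png",cv2.resize(im[60:300,180:440,::-1],None,fx=2.4,fy=2.4,interpolation=cv2.INTER_CUBIC))
s=env.state();print(s['ee_pos'],s['ee_rot'])
```

```text
[656.1692226  -18.6261477   59.80040607] [-1.79878937e+02 -1.11205409e-01 -7.68084018e+01]
```

View pics/side6.png

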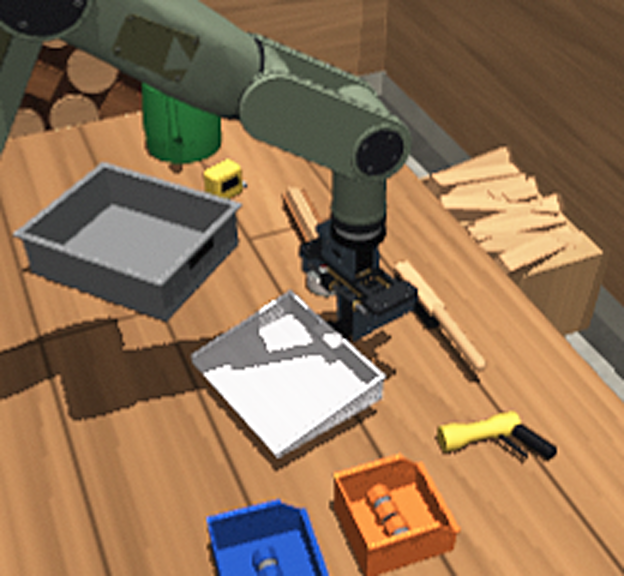

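drive_tool:
  motion:
    - [[0, 0, -0.006], [0, 0, 0]]
    - [[0, 0, -0.006], [0, 0, 0]]
    - [[0, 0, -0.004], [0, 0, 0]]
    - [[0, 0, -0.003], [0, 0, 0]]
    - [[0, 0, -0.003], [0, 0, 0]]
    - [[0, 0, -0.003], [0, 0, 0]]
    - [[0, 0, -0.002], [0, 0, 0]]
    - [[0, 0, -0.002], [0, 0, 0]]
    - [[0, 0, 0], [0, 0, 0]]
    - [[0, 0, 0], [0, 0, 0]]

```text
time_s: 31.43
ee_pos: [655.6, -18.7, 29.9]
ee_rot: [-180.0, -0.1, -76.8]
force: [0.2, -0.7, -2.6]
gripper_width: 23.9
```

Run:
```python
from h import *
im=env.grab_frame("side")
cv2.imwrite("pics/side7.png",cv2.resize(im[150:280,230:370,::-1],None,fx=4.5,fy=4.5,interpolation=cv2.INTER_CUBIC))
s=env.state();print(s['ee_pos'],s['force'],s['torque'])
```

```text
[655.75257964 -18.71400522  30.08725673] [-0.46604731  0.31961037 -3.03075927] [ 0.01099459 -0.05616705 -0.01963928]
```

View pics/side7.png

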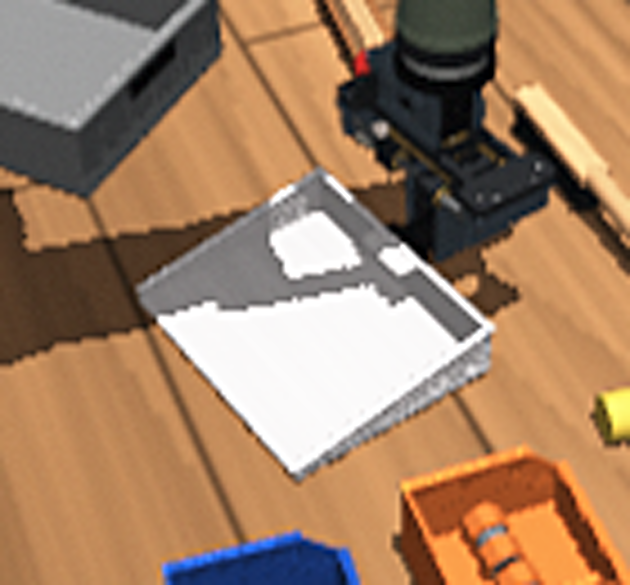

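drive_tool:
  motion:
    - [[0, 0, -0.002], [0, 0, 0]]
    - [[0, 0, -0.001], [0, 0, 0]]
    - [[0, 0, -0.001], [0, 0, 0]]
    - [[0, 0, -0.001], [0, 0, 0]]
    - [[0, 0, 0], [0, 0, 0]]
    - [[0, 0, 0], [0, 0, 0]]
    - [[0, 0, 0], [0, 0, 0]]
    - [[0, 0, 0], [0, 0, 0]]
    - [[0, 0, 0], [0, 0, 0]]
    - [[0, 0, 0], [0, 0, 0]]

```text
time_s: 32.32
ee_pos: [655.6, -18.7, 25.0]
ee_rot: [-180.0, -0.1, -76.8]
force: [0.1, -0.4, -2.2]
gripper_width: 23.7
```

drive_tool:
  motion:
    - [[0, 0, -0.0005], [0, 0, 0]]
    - [[0, 0, -0.0005], [0, 0, 0]]
    - [[0, 0, -0.0005], [0, 0, 0]]
    - [[0, 0, -0.0005], [0, 0, 0]]
    - [[0, 0, 0], [0, 0, 0]]
    - [[0, 0, 0], [0, 0, 0]]
    - [[0, 0, 0], [0, 0, 0]]
    - [[0, 0, 0], [0, 0, 0]]
    - [[0, 0, 0], [0, 0, 0]]
    - [[0, 0, 0], [0, 0, 0]]

```text
time_s: 33.15
ee_pos: [655.7, -18.8, 24.7]
ee_rot: [-179.9, -0.1, -76.8]
force: [-2.3, -0.5, 7.9]
gripper_width: 23.6
```

The pan is in contact with the bench at the same height as at pickup, so I'll release it.

drive_tool:
  motion:
    - [[0, 0, 0.001], [0, 0, 0]]
    - [[0, 0, 0], [0, 0, 0]]
    - [[0, 0, 0], [0, 0, 0]]
    - [[0, 0, 0], [0, 0, 0]]
    - [[0, 0, 0], [0, 0, 0]]
    - [[0, 0, 0], [0, 0, 0]]
    - [[0, 0, 0], [0, 0, 0]]
    - [[0, 0, 0], [0, 0, 0]]
    - [[0, 0, 0], [0, 0, 0]]
    - [[0, 0, 0], [0, 0, 0]]
  claw: 0.6

```text
time_s: 33.98
ee_pos: [655.6, -18.7, 23.9]
ee_rot: [-180.0, -0.1, -76.8]
force: [0.1, 0.8, 0.5]
gripper_width: 54.6
```

drive_tool:
  motion:
    - [[0, 0, 0.006], [0, 0, 0]]
    - [[0, 0, 0.012], [0, 0, 0]]
    - [[0, 0, 0.02], [0, 0, 0]]
    - [[0, 0, 0.025], [0, 0, 0]]
    - [[0, 0, 0.03], [0, 0, 0]]
    - [[0, 0, 0.03], [0, 0, 0]]
    - [[0, 0, 0.03], [0, 0, 0]]
    - [[0, 0, 0.03], [0, 0, 0]]
    - [[0, 0, 0.03], [0, 0, 0]]
    - [[0, 0, 0.02], [0, 0, 0]]

```text
time_s: 34.82
ee_pos: [656.3, -18.7, 262.1]
ee_rot: [-179.6, -0.2, -76.8]
force: [0.2, 0.5, 0.0]
gripper_width: 54.9
```

drive_tool:
  motion:
    - [[-0.02, -0.02, 0.01], [0, 0, 0]]
    - [[-0.025, -0.025, 0.01], [0, 0, 0]]
    - [[-0.025, -0.025, 0.01], [0, 0, 0]]
    - [[-0.025, -0.025, 0.01], [0, 0, 0]]
    - [[-0.025, -0.025, 0.01], [0, 0, 0]]
    - [[-0.02, -0.025, 0.01], [0, 0, 0]]
    - [[-0.02, -0.025, 0.01], [0, 0, 0]]
    - [[-0.01, -0.025, 0], [0, 0, 0]]
    - [[0, -0.015, 0], [0, 0, 0]]
    - [[0, 0, 0], [0, 0, 0]]

```text
time_s: 35.65
ee_pos: [484.7, -231.4, 328.6]
ee_rot: [-179.9, -0.3, -77.0]
force: [0.5, 0.8, -1.0]
gripper_width: 55.1
```

Run:
```python
from h import *
im=env.grab_frame("side")
cv2.imwrite("pics/side8.png",cv2.resize(im[:,:,::-1],None,fx=1.25,fy=1.25))
im=env.grab_frame("top")
cv2.imwrite("pics/top8.png",cv2.resize(im[100:350,100:480,::-1],None,fx=2.1,fy=2.1,interpolation=cv2.INTER_CUBIC))
```

```text
(no output)
```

View pics/side8.png

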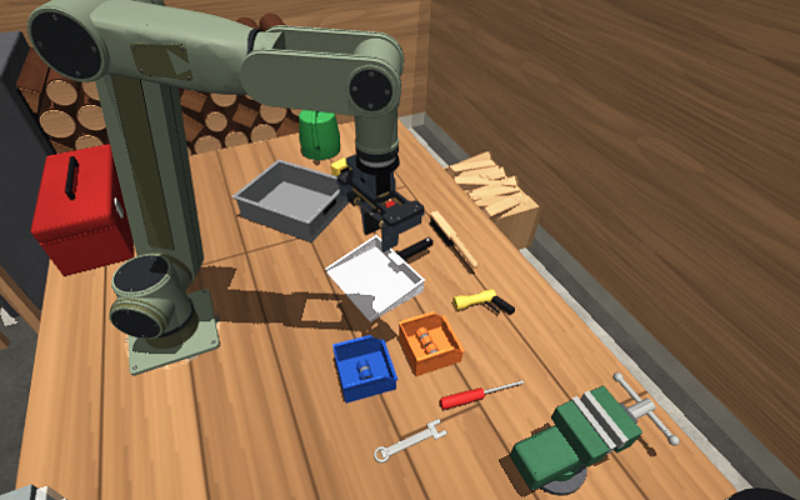

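View pics/top8.png

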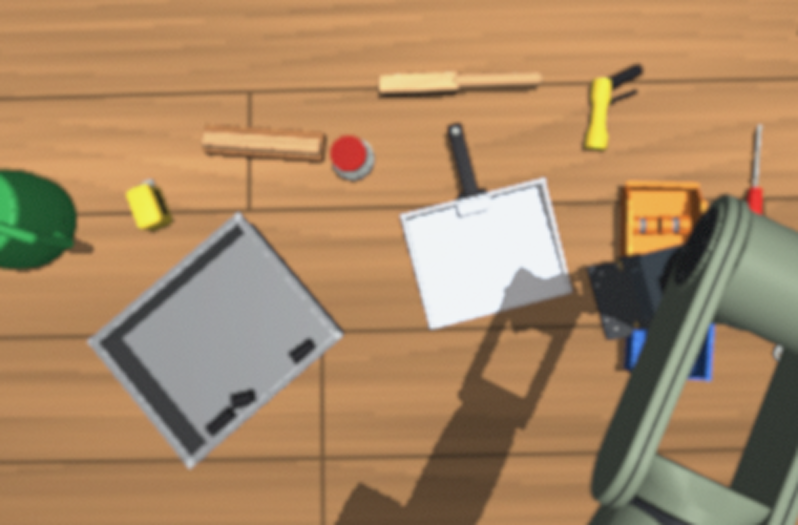

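The top view shows all three offcuts inside the tub, at about (302,350), (242,398) and (220,420). The empty pan is flat in its original place, and everything else is untouched. I'll hand the job in.

Run:
```python
from workcell import env
print(env.job_done())
```

```text
the job is handed in; nothing more can be done
None
```

The job is done and handed in at about 36 s on the robot's clock. Both orange couplings are in the orange bin and the blue one is in the blue bin. I then tipped the three black offcuts into the grey tub and set the empty dustpan down flat in its original place.

- **Last pictures:** They show all three offcuts inside the tub, the pan empty and flat, and the other bench items where they were. The arm partly hid the bins from above, but the side view showed the couplings still in them.
- **Forces:** The highest wrist force I saw was about 8 N, when the pan touched the bench. I only had readings at the end of each move.
- **Checks:** None of my checks failed or disagreed. The hand-in gave no verdict.

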